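# Swing the chilling-ball dish round over the cup

### The job

Take the small steel dish by the grip of its arched handle, lift it straight up off the round rest of the serving board and, keeping it above the rest, turn it level through a quarter turn so that its pouring lip points straight at the clear cup and its tip is out over the cup's mouth (the cup stands at one end of the board, a steel jigger at the other). Keep the dish level and the loose steel ball resting in its middle all the way, and knock nothing over or out of place. Finish while still holding the dish still like that, a few centimetres clear above the cup and touching nothing else, ready to tip the ball in; do not put it down or let go.

Things in the scene. Friction and masses are not known exactly. Their poses are not given: they have to be found in the camera images.
- dish: loose round steel dish, 146 mm across the rim, 0.36 kg, its floor a shallow funnel that rises 1 in 8 (7 degrees) from the middle, so it centres the ball by itself while level and unhurried. Origin: centre of the underside of its foot; +x points along the pouring lip, z up. The rim is 22 mm above the underside. An arched handle stands across the dish along its y axis (two 7 mm rods rising from the rim at y = +-71 mm) and carries a dark wooden grip bar over the middle
- dish_grip (a point): centre of the wooden grip bar, 124 mm above the dish's underside and exactly over the dish's middle. The bar is 66 mm long along the dish's y, 16 mm thick along the dish's x (the way to pinch it, from above) and 18 mm high with flat sides; its top is 9 mm higher than this point and below it there are some 75 mm of free space down to the ball
- lip_tip (a point): tip of the pouring lip, a flat trough 30 mm wide that sticks out of the rim: this point is 115 mm from the dish's middle along its +x and 21 mm above the dish's underside; the lip's underside lies 3 mm below this point
- dish_middle (a point): where the ball's centre is when it rests in the middle of the dish, 25 mm above the dish's underside
- ball: loose polished steel ball, 30 mm in diameter, 90 g; origin on its surface, turns with it
- ball_center (a point): centre of the ball
- board: dark wooden serving board, 150 x 345 mm, 30 mm thick, fixed; origin: centre of its underside, y along its length. In its middle is a low round rest, 100 mm across, whose top is 38 mm above the board's underside; the dish stands on it at the start, within 6 mm of its middle
- cup: clear plastic cup, open at the top, 74 mm across its mouth, narrower at the foot, 75 mm high, loose, light; origin: centre of its underside. It stands on one end of the board about 135 mm from the middle of the rest, roughly a quarter turn (to the left or to the right, 70 to 110 degrees) from where the lip points at the start
- cup_mouth (a point): centre of the cup's mouth, 75 mm above its underside
- jigger: double steel jigger, waisted, 44 mm across, 74 mm high, loose; origin: centre of its underside; stands on the board about 135 mm from the middle of the rest, at the other end from the cup; not to be disturbed
- tamper: coffee tamper with steel foot and black grip, 58 mm across, 82 mm high; origin: centre of its underside; not to be disturbed

How it is judged:
By the outcome, as a careful person would: the job done as asked, in the order asked, and still so for the second after the job is handed in, while the arm keeps its last pose, push and grip.
It also fails if it takes over 38 s, if anything falls off the work surface, if the arm or the gripper's body presses on something with over 40 N, if the wrist force passes 120 N, or if a joint passes its speed limit or range.

### The arm

A 7-joint arm with a two-finger parallel gripper is mounted at the origin on a cart in front of the work surface, level with it; the furniture and walls round the work are solid. World frame = base frame: x ahead of the robot, y to its left, z up, the work surface at z = 0. Lengths are in mm, angles in rad, forces in N, time in s.
With the tool pointing down it reaches from about 400 to 875 mm from the base axis. Payload 4.4 kg.
Tool frame: the origin (TCP) lies midway between the tips of the shut fingers; the grasp point (between the pads) lies 19 mm behind it (ctrl.hold_point_z is the distance from the TCP to the grasp point, in mm); z points along the fingers, y is the line along which they close (so a half turn about z gives the same grasp; the last joint's range is limited). The gripper opens to 85 mm and grips with 20 to 120 N. Pads are 22 mm wide; open, the fingers measure 114 mm over their backs; the gripper's body (76 mm by 85 mm) begins 54 mm behind the grasp point. The pads swing forward as they close: fully open they stand 13 mm farther back than shut.
Start: joints at [1.134, 0.628, 0.038, 1.517, -0.027, 0.996, -0.02], TCP at [235.564, -605.828, 199.413] pointing down, gripper open.
Joint ranges: [-3.06, 3.06], [-0.37, 2.12], [-1.25, 1.32], [0.18, 2.47], [-1.1, 4.24], [0.23, 1.98], [-2.94, 2.94]. Speed limits (rad/s): [2.57, 2.57, 3.14, 3.14, 3.14, 3.14, 3.14].

### API

Orientations are given as a unit quaternion [w, x, y, z].
In Python, from workcell import ctrl gives the robot as it stands.
- The arm moves only by the tool send_rows, never from a script. Its argument "deltas" is a list of rows, each an object with "dp": the shift along the tool's x, y, z in units of 25 mm (1.0 is 25 mm), a list of three; "rotation": the turn, a rotation vector about the tool's x, y, z in units of 5 degrees (1.0 is 5 degrees), a list of three; "grip": the opening, from 0 (shut) to 1 (fully open). In form: [{"dp": [dx, dy, dz], "rotation": [ax, ay, az], "grip": grip}, ...]. A call has 1 to 5 rows; each row shifts and turns the commanded pose from where the row before left it, along the tool's axes as they then stand; what a row does not reach is not made up. A row lasts 1/12 s, in which the tool goes at most 41.7 mm and 7.16 degrees, less where a joint would pass 70% of its speed; a pose out of reach is approached as far as the arm can. A call is refused whole if a number of a shift passes 1 or a number of a turn 1, either way. A call with a gripper value outside its range is refused whole. The fingers move at their own pace and stop on an object; "force" is the grip in N (left out, the last holds). Time passes only in rows, so rows that do not move let the fingers close. It gives the time, the measured TCP pose, the force, the opening and the grip force at its end, in the units of the state.
- ctrl.read_state(): the state, without advancing time (a new reading comes with each control period).
- ctrl.capture(name): name is "side" or "top" or "wrist"; returns the picture (420x560x3 uint8, blue, green, red); there is no depth.
- ctrl.camera_params(name): a dict with "fx", "fy", "cx", "cy" (pixels), "R" (3x3) and "t" (3): a world point X has camera coordinates R X + t. Camera axes: x right, y down, z forward; pixel columns grow to the right and rows downward; lengths in mm; the calibration is good to about 2 mm. A picture is of the moment at which its call begins: read the wrist's pose just before it. camera_params takes no time and is no camera call; for the wrist camera it gives the pose at the moment of the call.
- ctrl.job_done(): hands the job in; it is judged then, once.
The state is a dict: "time": time; "qpos": joint angles; "joint_vel": joint speeds; "tau": joint torques, N m; "position": TCP position; "ee_rot": TCP orientation; "ft_force": force on the tool from outside, world axes, zero at the start; "torque": the same for the moment, N m; "gripper_width": finger opening in mm; "gripper_force": force on a finger pad.
Only numpy, scipy, OpenCV 4.12 (cv2) and the standard library are available. Lean on these libraries where they do the work, as an engineer would, in place of code of your own. Each camera call takes 0.05 s, during which the arm holds its last target. There are 200 camera calls.

## Working session

There is one attempt and no reset: what is moved stays moved. The work goes in short steps, Python scripts to look and compute and a tool call to move; the robot and the scene stay as the last step left them, time stands still between calls to the robot, and variables do not carry over. Pictures are saved under pics/ and viewed, at most 10 in all, crops included, and the job is handed in when it is done.

Besides the shell and the picture viewer there is one more tool, called after "Request:" as name(argument=value, ...) on one line, values as JSON. send_rows: Moves the arm, as the interface text tells. Its arguments: {"type":"object","properties":{"deltas":{"type":"array"},"force":{"type":"number"}},"required":["deltas"]}

```bash
mkdir -p pics; python3 - <<'E'
from workcell import ctrl
import cv2,numpy as np
for n in("top","side"):
    cv2.imwrite(f"pics/{n}0.png",ctrl.capture(n)); p=ctrl.camera_params(n)
    print(n,p['fx'],p['cx'],p['cy'],np.round(p['R'],3).tolist(),np.round(p['t']),np.round(-np.array(p['R']).T@p['t']))
s=ctrl.read_state();print({k:np.round(v,3).tolist() for k,v in s.items()},ctrl.hold_point_z)
E
```

```text
top 388.54863107708854 272.7231511716471 207.7272726030882 [[-0.008, -1.0, 0.023], [-0.985, 0.004, -0.173], [0.173, -0.024, -0.985]] [ 31. 542. 881.] [382.  50. 960.]
side 396.5706305804452 280.11897696594934 209.50144863860103 [[-0.859, -0.512, -0.014], [-0.176, 0.32, -0.931], [0.481, -0.797, -0.365]] [452. 186. 744.] [ 64. 765. 452.]
{'time': 0.1, 'qpos': [1.134, 0.629, 0.038, 1.518, -0.027, 0.996, -0.02], 'joint_vel': [0.001, -0.002, -0.0, -0.003, -0.002, 0.002, -0.001], 'tau': [0.002, -56.453, 1.23, -19.398, 0.011, 0.005, -0.0], 'position': [235.344, -605.216, 198.576], 'ee_rot': [-0.001, 0.983, 0.184, -0.0], 'ft_force': [1.258, -0.936, 0.319], 'torque': [0.053, -0.028, 0.007], 'gripper_force': 0.0, 'gripper_width': 85.589} 18.700000000000003
```

View pics/top0.png

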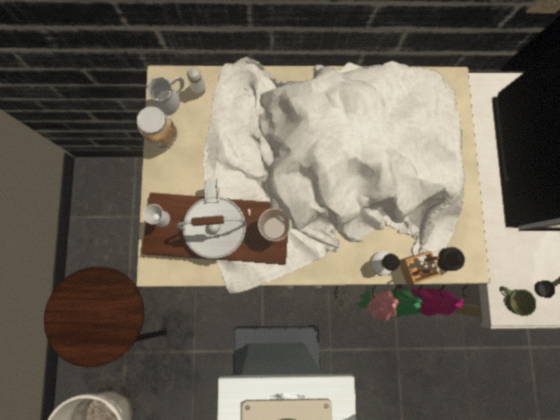

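View pics/side0.png

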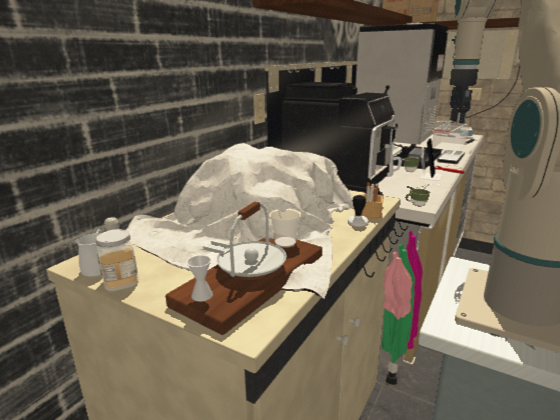

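The top view shows the lip pointing up at about (211,185), the grip bar at (208,220), the cup on the right at (273,225) and the jigger on the left at (155,215). The draped mound lies beyond the cup. I'll enlarge both views to take exact pixels.

```bash
python3 - <<'E'
import cv2
a=cv2.imread("pics/top0.png")[165:275,135:315]; cv2.imwrite("pics/topc.png",cv2.resize(a,None,fx=4.4,fy=4.4,interpolation=cv2.INTER_CUBIC))
a=cv2.imread("pics/side0.png")[190:335,160:340]; cv2.imwrite("pics/sidec.png",cv2.resize(a,None,fx=4,fy=4,interpolation=cv2.INTER_CUBIC))
E
```

```text
(no output)
```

View pics/topc.png

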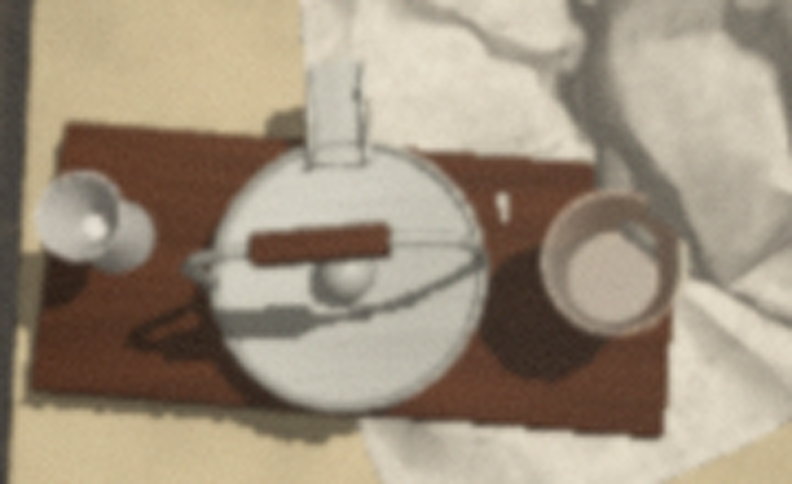

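View pics/sidec.png

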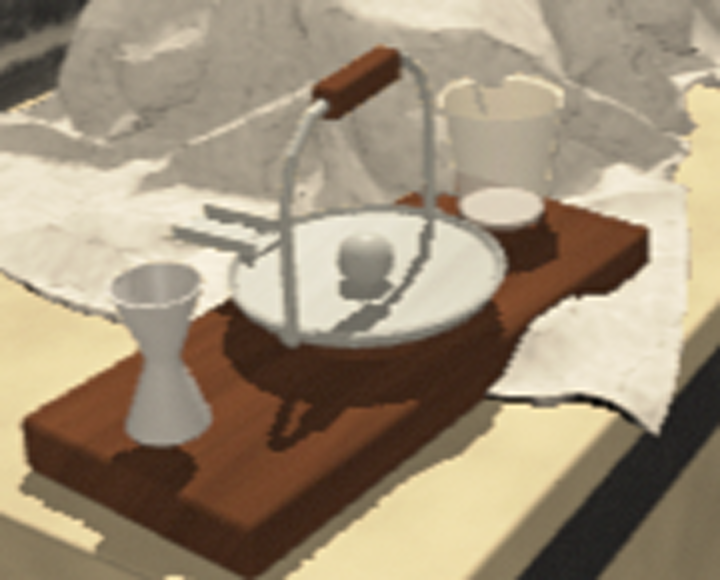

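The top crop shows the rim centre at (350,277), the cup mouth at (613,262), the lip tip at (336,61) and the bar at (319,244). In the side crop the bar is at (357,82), the cup mouth at (502,100) and the mound right behind the cup.

```bash
cat >h.py <<'E'
import cv2,numpy as np
from workcell import ctrl
def ray(p,u):
    R=np.array(p['R']);d=R.T@[(u[0]-p['cx'])/p['fx'],(u[1]-p['cy'])/p['fy'],1];return -R.T@np.array(p['t']),d/np.linalg.norm(d)
def plane(p,u,z):
    c,d=ray(p,u);return c+d*(z-c[2])/d[2]
def tri(ps,us):
    A=0;b=0;rs=[ray(p,u) for p,u in zip(ps,us)]
    for c,d in rs:
        M=np.eye(3)-np.outer(d,d);A=A+M;b=b+M@c
    X=np.linalg.solve(A,b);return X,[round(float(np.linalg.norm((np.eye(3)-np.outer(d,d))@(X-c))),1) for c,d in rs]
E
python3 - <<'E'
from h import *
np.set_printoptions(precision=1,suppress=True)
T,S=[ctrl.camera_params(n) for n in("top","side")]
t=lambda x,y:((x+.5)/4.4-.5+135,(y+.5)/4.4-.5+165)
s=lambda x,y:((x+.5)/4-.5+160,(y+.5)/4-.5+190)
print("grip",tri((T,S),(t(319,244),s(357,82))),plane(T,t(319,244),164),plane(S,s(357,82),162))
a,b=plane(T,t(249,249),165),plane(T,t(389,240),165);print("bar ends",a,b,np.linalg.norm(a-b),np.degrees(np.arctan2(*(a-b)[1::-1])))
c=plane(T,t(350,277),60);print("rim",c,plane(S,s(368,275),60),[plane(T,t(*q),60) for q in((211,277),(489,277))])
l=plane(T,t(336,61),59);print("lip",l,np.linalg.norm(l-c),np.degrees(np.arctan2(*(l-c)[1::-1])))
m=plane(T,t(613,262),105);print("cup",m,plane(S,s(502,100),105),np.linalg.norm((m-c)[:2]),np.degrees(np.arctan2(*(m-c)[1::-1])))
print("cup dia",plane(T,t(541,262),105)-plane(T,t(686,262),105),"cupbottom",plane(T,t(613,278),32))
k=[plane(T,t(*q),30) for q in((66,123),(600,163),(662,437),(30,403))];print("board",np.array(k),np.mean(k,0))
# mound height near cup: triangulate a few: ridge
print("ball",tri((T,S),(t(343,281),s(366,257))))
E
```

```text
grip (array([496.8, 166.8, 162.4]), [0.4, 0.4]) [496.2 166.3 164. ] [498. 166. 162.]
bar ends [493.9 198.7 165. ] [497.8 133.5 165. ] 65.31396315305065 93.48012203257036
rim [493.5 164.8  60. ] [489.5 175.7  60. ] [array([493.8, 237.9,  60. ]), array([493.1,  91.5,  60. ])]
lip [611.2 174.6  59. ] 118.0923479179421 4.7734495513676425
cup [494.9  27.  105. ] [493.2  30.9 105. ] 137.84052829708065 -89.42439563728911
cup dia [ 0.3 73.2  0. ] cupbottom [495.7  25.1  32. ]
board [[583.6 326.6  30. ]
 [560.1  31.7  30. ]
 [409.6  -0.7  30. ]
 [430.  338.6  30. ]] [495.8 174.   30. ]
ball (array([492.6, 168.8,  66.1]), [2.2, 2.2])
```

The points check out: the grip triangulates to (497,167,162), where 162 is expected. The bar comes out at 65 mm long and the cup mouth at 73 mm. Cup to dish is 138 mm, and the dish yaw is about 4°. First I raise the tool and turn it so its y axis is at about 4°.

Request:
send_rows(deltas=[{"dp": [0,0,-0.4],"rotation": [0,0,-0.5],"grip": 1},{"dp": [0,0,-0.4],"rotation": [0,0,-1],"grip": 1},{"dp": [0,0,-0.4],"rotation": [0,0,-1],"grip": 1},{"dp": [0,0,-0.4],"rotation": [0,0,-1],"grip": 1},{"dp": [0,0,-0.4],"rotation": [0,0,-1],"grip": 1}])

```text
time: 0.52
position: [235.4, -605.4, 249.3]
ee_rot: [-0.001, 0.927, 0.375, -0.0]
ft_force: [0.9, 0.5, 0.6]
gripper_width: 85.4
gripper_force: 0.0
```

Request:
send_rows(deltas=[{"dp": [0,0,-0.4],"rotation": [0,0,-1],"grip": 1},{"dp": [0,0,-0.4],"rotation": [0,0,-1],"grip": 1},{"dp": [0,0,-0.4],"rotation": [0,0,-1],"grip": 1},{"dp": [0,0,-0.4],"rotation": [0,0,-1],"grip": 1},{"dp": [0,0,-0.4],"rotation": [0,0,-1],"grip": 1}])

```text
time: 0.93
position: [235.3, -605.5, 299.3]
ee_rot: [-0.001, 0.824, 0.566, 0.0]
ft_force: [0.3, 0.4, 0.5]
gripper_width: 85.5
gripper_force: 0.0
```

Request:
send_rows(deltas=[{"dp": [0,0,-0.4],"rotation": [0,0,-1],"grip": 1},{"dp": [0,0,-0.4],"rotation": [0,0,-1],"grip": 1},{"dp": [0,0,-0.4],"rotation": [0,0,-1],"grip": 1},{"dp": [0,0,-0.4],"rotation": [0,0,-1],"grip": 1},{"dp": [0,0,-0.4],"rotation": [0,0,-0.1],"grip": 1}])

```text
time: 1.35
position: [235.3, -605.5, 349.3]
ee_rot: [-0.001, 0.711, 0.703, 0.0]
ft_force: [-0.5, 0.6, 0.4]
gripper_width: 85.3
gripper_force: 0.0
```

```bash
cat >>h.py <<'E'
from scipy.spatial.transform import Rotation as Ro
def pose():
    s=ctrl.read_state();q=np.array(s['ee_rot']);R=Ro.from_quat(q[[1,2,3,0]]).as_matrix();return s,np.array(s['position']),R
def go(*ws):
    np.set_printoptions(precision=2,suppress=True)
    s,p,R=pose();print("t",s['time'],"p",p,"yaw_y %.1f"%np.degrees(np.arctan2(R[1,1],R[0,1])),"z",R[:,2],"q",np.array(s['qpos']),"w",s['gripper_width'],s['gripper_force'],"F",np.array(s['ft_force']))
    for w in ws:
        print("to",w,"units",R.T@(np.array(w)-p)/25);p=np.array(w)
E
python3 -c "
from h import *
go((400,-350,350),(490,-50,350),(496.5,166.5,280))"
```

```text
t 1.35 p [ 235.28 -605.54  349.35] yaw_y -0.6 z [-0.  0. -1.] q [ 1.31  0.53 -0.27  1.28  0.14  1.35  1.03] w 85.29067351487849 0.0 F [-0.52  0.61  0.36]
to (400, -350, 350) units [10.29  6.48 -0.02]
to (490, -50, 350) units [12.04  3.47  0.01]
to (496.5, 166.5, 280) units [8.66 0.17 2.81]
```

Request:
send_rows(deltas=[{"dp": [0.5,0.3,0],"rotation": [0,0,0],"grip": 1},{"dp": [0.9,0.56,0],"rotation": [0,0,0],"grip": 1},{"dp": [0.9,0.56,0],"rotation": [0,0,0],"grip": 1},{"dp": [0.9,0.56,0],"rotation": [0,0,0],"grip": 1},{"dp": [0.9,0.56,0],"rotation": [0,0,0],"grip": 1}])

```text
time: 1.77
position: [300.7, -503.0, 349.2]
ee_rot: [-0.0, 0.713, 0.701, 0.0]
ft_force: [-0.2, -0.2, 0.0]
gripper_width: 85.3
gripper_force: 0.0
```

Request:
send_rows(deltas=[{"dp": [0.9,0.56,0],"rotation": [0,0,0],"grip": 1},{"dp": [0.9,0.56,0],"rotation": [0,0,0],"grip": 1},{"dp": [0.9,0.56,0],"rotation": [0,0,0],"grip": 1},{"dp": [0.9,0.56,0],"rotation": [0,0,0],"grip": 1},{"dp": [0.9,0.56,0],"rotation": [0,0,0],"grip": 1}])

```text
time: 2.18
position: [372.3, -391.4, 349.4]
ee_rot: [-0.0, 0.713, 0.702, -0.0]
ft_force: [1.1, -0.7, -0.2]
gripper_width: 85.6
gripper_force: 0.0
```

Request:
send_rows(deltas=[{"dp": [0.9,0.56,0],"rotation": [0,0,0],"grip": 1},{"dp": [0.9,0.56,0],"rotation": [0,0,0],"grip": 1},{"dp": [0.9,0.3,0],"rotation": [0,0,0],"grip": 1},{"dp": [0.9,0.3,0],"rotation": [0,0,0],"grip": 1},{"dp": [0.9,0.3,0],"rotation": [0,0,0],"grip": 1}])

```text
time: 2.6
position: [424.1, -279.5, 349.4]
ee_rot: [-0.0, 0.713, 0.702, -0.0]
ft_force: [0.0, 0.3, 0.5]
gripper_width: 85.5
gripper_force: 0.0
```

Request:
send_rows(deltas=[{"dp": [0.9,0.25,0],"rotation": [0,0,0],"grip": 1},{"dp": [0.9,0.25,0],"rotation": [0,0,0],"grip": 1},{"dp": [0.9,0.25,0],"rotation": [0,0,0],"grip": 1},{"dp": [0.9,0.25,0],"rotation": [0,0,0],"grip": 1},{"dp": [0.9,0.25,0],"rotation": [0,0,0],"grip": 1}])

```text
time: 3.02
position: [456.6, -167.6, 349.4]
ee_rot: [-0.0, 0.713, 0.702, -0.0]
ft_force: [0.4, -0.5, 0.5]
gripper_width: 85.6
gripper_force: 0.0
```

```bash
python3 -c "
from h import *
go((490,-50,350),(496.5,166.5,280))"
```

```text
t 3.0167 p [ 456.57 -167.6   349.45] yaw_y -0.9 z [-0.  0. -1.] q [ 0.64  0.26 -0.44  1.72  0.12  1.19  0.14] w 85.60383461102035 0.0 F [ 0.44 -0.5   0.45]
to (490, -50, 350) units [ 4.72  1.26 -0.02]
to (496.5, 166.5, 280) units [8.66 0.12 2.8 ]
```

Request:
send_rows(deltas=[{"dp": [0.95,0.2,0],"rotation": [0,0,0],"grip": 1},{"dp": [0.95,0.2,0],"rotation": [0,0,0],"grip": 1},{"dp": [0.95,0.2,0],"rotation": [0,0,0],"grip": 1},{"dp": [0.95,0.2,0],"rotation": [0,0,0],"grip": 1},{"dp": [0.95,0.2,0],"rotation": [0,0,0],"grip": 1}])

```text
time: 3.43
position: [483.1, -49.2, 349.5]
ee_rot: [-0.0, 0.713, 0.702, -0.0]
ft_force: [-0.3, 0.8, 0.3]
gripper_width: 85.1
gripper_force: 0.0
```

Request:
send_rows(deltas=[{"dp": [0.95,0.07,0.2],"rotation": [0,0,0],"grip": 1},{"dp": [0.95,0.07,0.2],"rotation": [0,0,0],"grip": 1},{"dp": [0.95,0.07,0.2],"rotation": [0,0,0],"grip": 1},{"dp": [0.95,0.07,0.2],"rotation": [0,0,0],"grip": 1},{"dp": [0.95,0.07,0.2],"rotation": [0,0,0],"grip": 1}])

```text
time: 3.85
position: [493.3, 69.3, 324.2]
ee_rot: [-0.0, 0.713, 0.701, -0.0]
ft_force: [0.7, 0.2, -0.2]
gripper_width: 85.3
gripper_force: 0.0
```

Request:
send_rows(deltas=[{"dp": [0.95,0,0.2],"rotation": [0,0,0],"grip": 1},{"dp": [0.95,0,0.2],"rotation": [0,0,0],"grip": 1},{"dp": [0.95,0,0.2],"rotation": [0,0,0],"grip": 1},{"dp": [0.7,0,0.2],"rotation": [0,0,0],"grip": 1},{"dp": [0.3,0,0.2],"rotation": [0,0,-0.95],"grip": 1}])

```text
time: 4.27
position: [494.1, 167.9, 299.3]
ee_rot: [-0.001, 0.681, 0.732, 0.001]
ft_force: [0.7, 0.2, 0.4]
gripper_width: 85.4
gripper_force: 0.0
```

Request:
send_rows(deltas=[{"dp": [0,0,0],"rotation": [0,0,0],"grip": 1},{"dp": [0,0,0],"rotation": [0,0,0],"grip": 1}])

```text
time: 4.43
position: [494.5, 164.3, 299.2]
ee_rot: [-0.0, 0.683, 0.73, -0.001]
ft_force: [0.4, -1.1, 0.1]
gripper_width: 85.3
gripper_force: 0.0
```

```bash
python3 -c "
from h import *
go((496.5,166.5,280))
w=ctrl.camera_params('wrist');im=ctrl.capture('wrist');cv2.imwrite('pics/w1.png',im)
print(w)
import pickle;pickle.dump(w,open('w1.pkl','wb'))
"
```

```text
t 4.4333 p [494.47 164.34 299.15] yaw_y 3.9 z [-0. -0. -1.] q [ 0.04  0.38 -0.58  1.72  0.23  1.11 -0.55] w 85.29802035878114 0.0 F [ 0.4  -1.15  0.09]
to (496.5, 166.5, 280) units [0.08 0.09 0.77]
{'fx': 329.9886234070114, 'fy': 329.9886234070114, 'cx': 286.267054620458, 'cy': 205.92338909258575, 'R': array([[ 1.  ,  0.07, -0.  ],
       [ 0.06, -0.95,  0.31],
       [ 0.02, -0.31, -0.95]]), 't': array([-504.12,   52.31,  516.22])}
```

View pics/w1.png

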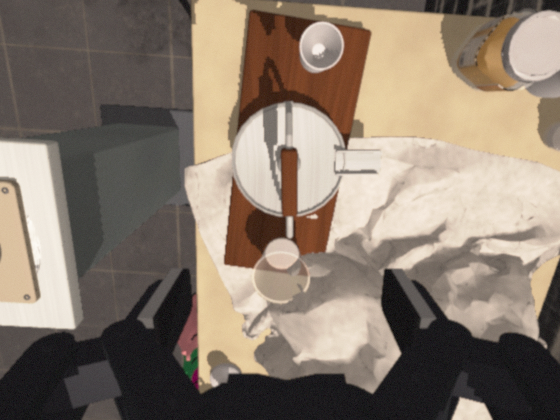

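The wrist view shows the grip bar at (289,182), nearly vertical, with the rim centred at (288,160), the lip end at (382,160) and the cup mouth at (282,277). I'll refine from this.

```bash
python3 - <<'E'
from h import *
import pickle;np.set_printoptions(precision=1,suppress=True)
w=pickle.load(open('w1.pkl','rb'));im=cv2.imread('pics/w1.png')
r=im[140:222,272:306].astype(int);m=((r[:,:,2]>1.6*r[:,:,0])&(r[:,:,2]>40)).astype(np.uint8)
n,l,st,ce=cv2.connectedComponentsWithStats(m);i=1+np.argmax(st[1:,4]);print(st[i],ce[i]+[272,140])
pts=np.argwhere(l==i)[:,::-1].astype(np.float32);R=cv2.minAreaRect(pts);print(R)
b=cv2.boxPoints(R)+[272,140];b=b[np.argsort(b[:,1])];a1,a2=b[:2].mean(0),b[2:].mean(0)
A,B=plane(w,a1,166),plane(w,a2,166);d=A-B
print("bar",(A+B)/2,np.linalg.norm(d),np.degrees(np.arctan2(d[1],d[0])),"c@165",plane(w,ce[i]+[272,140],165))
c=plane(w,(288.5,159.5),60);l=plane(w,(382,160.5),59);m=plane(w,(282,277),105)
print("rim",c,[plane(w,(x,159),60) for x in(232,345)],"lip",l,np.degrees(np.arctan2(*(l-c)[1::-1])),np.linalg.norm(l-c),"cup",m)
T=ctrl.camera_params('top')
# mound points seen in wrist & side unknown; skip
E
```

```text
[   0    9   34   73 1150] [288.9 186.3]
((16.5, 45.0), (72.0, 33.0), 90.0)
bar [496.6 163.4 166. ] 71.45710519468898 93.97631885213697 c@165 [497.  163.1 165. ]
rim [496.7 170.3  60. ] [array([425.5, 166.1,  60. ]), array([567.7, 175.7,  60. ])] lip [614.8 176.8  59. ] 3.161518840052836 118.31478185667207 cup [498.   28.6 105. ]
```

Request:
send_rows(deltas=[{"dp": [0.07,0.1,0.5],"rotation": [0,0,0],"grip": 1},{"dp": [0,0,0.7],"rotation": [0,0,0],"grip": 1},{"dp": [0,0,0.7],"rotation": [0,0,0],"grip": 1},{"dp": [0,0,0.7],"rotation": [0,0,0],"grip": 1},{"dp": [0,0,0.7],"rotation": [0,0,0],"grip": 1}])

```text
time: 4.9
position: [497.7, 164.8, 216.6]
ee_rot: [0.001, 0.684, 0.73, 0.0]
ft_force: [0.5, 0.1, -0.7]
gripper_width: 85.4
gripper_force: 0.0
```

Request:
send_rows(deltas=[{"dp": [0,0,0.7],"rotation": [0,0,0],"grip": 0.7},{"dp": [0,0,0.7],"rotation": [0,0,0],"grip": 0.6},{"dp": [0,0,0.6],"rotation": [0,0,0],"grip": 0.5},{"dp": [0,0,0.4],"rotation": [0,0,0],"grip": 0.5},{"dp": [0,0,0.3],"rotation": [0,0,0],"grip": 0.5}])

```text
time: 5.32
position: [497.3, 165.2, 148.7]
ee_rot: [0.0, 0.683, 0.73, -0.0]
ft_force: [0.0, -0.4, 0.0]
gripper_width: 42.8
gripper_force: 0.0
```

Request:
send_rows(deltas=[{"dp": [0,0,0.2],"rotation": [0,0,0],"grip": 0.5},{"dp": [0,0,0],"rotation": [0,0,0],"grip": 0.5},{"dp": [0,0,0],"rotation": [0,0,0],"grip": 0.5}])

```text
time: 5.57
position: [497.5, 166.5, 144.8]
ee_rot: [0.0, 0.682, 0.731, 0.0]
ft_force: [-0.6, -0.5, 0.3]
gripper_width: 42.5
gripper_force: 0.0
```

```bash
python3 -c "
from h import *
go((497,166.3,143.5))
cv2.imwrite('pics/s2.png',cv2.resize(ctrl.capture('side')[170:335,160:360],None,fx=3.5,fy=3.5,interpolation=2))
"
```

```text
t 5.5667 p [497.49 166.46 144.82] yaw_y 4.0 z [ 0.  0. -1.] q [-0.04  0.56 -0.5   1.92  0.38  0.76 -0.69] w 42.5191623739591 0.0 F [-0.58 -0.48  0.32]
to (497, 166.3, 143.5) units [-0.01 -0.02  0.05]
```

View pics/s2.png

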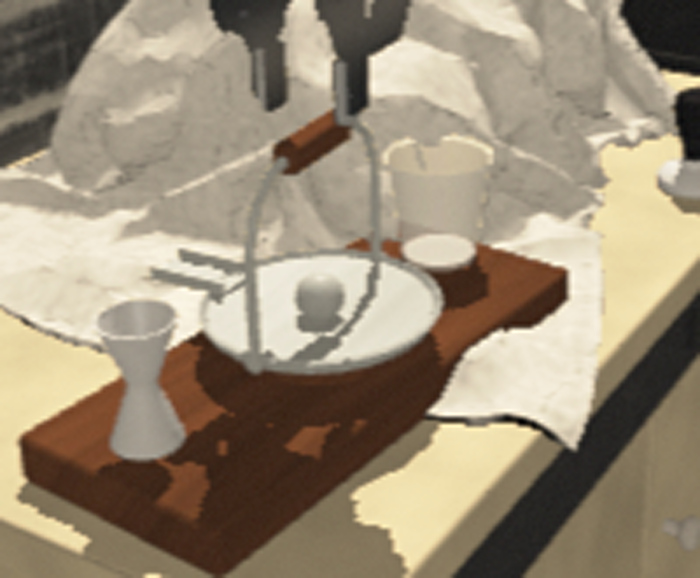

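The side view shows the fingertips at (275,105) and (350,112) and the bar at (315,140). The tips look high, so I'll check by projecting the expected positions.

```bash
python3 - <<'E'
from h import *
S=ctrl.camera_params('side')
def pr(X):
    c=np.array(S['R'])@X+S['t'];u=np.array([S['fx']*c[0]/c[2]+S['cx'],S['fy']*c[1]/c[2]+S['cy']]);return np.round((u-[160,170]+.5)*3.5-.5)
for n,X in dict(bar=(497,166,162),barEndNear=(495,199,162),barEndFar=(499,133,162),tcp=(497.5,166.5,145),tipL=(518,167,150),tipR=(476,165,150),tipL13=(518,167,158)).items(): print(n,pr(np.array(X)))
# if seen fingertips at tips in plane x-z y=166: heights
for u,x in(((272,105),523),((352,115),472)):
    c,d=ray(S,((u[0]+.5)/3.5-.5+160,(u[1]+.5)/3.5-.5+170)); k=(166-c[1])/d[1]; print(c+k*d)
im=cv2.imread('pics/s2.png')
E
```

```text
bar [314. 142.]
barEndNear [282. 162.]
barEndFar [343. 123.]
tcp [314. 170.]
tipL [284. 155.]
tipR [346. 168.]
tipL13 [283. 143.]
[525.27329697 166.         179.52683825]
[469.96760802 166.         183.26593035]
```

The tips appear about 30 mm higher than the reported TCP implies. I'll take fresh side and wrist frames to separate stale imagery from a real offset.

```bash
python3 - <<'E'
from h import *
go()
a=ctrl.capture('side')[170:335,160:360];w=ctrl.capture('wrist');t=ctrl.capture('top')[165:275,135:315]
a=cv2.resize(a,None,fx=3.5,fy=3.5,interpolation=2);b=cv2.imread('pics/s2.png')
print("diff",np.abs(a.astype(int)-b).max(2)[0:200,200:420].mean())
t=cv2.resize(t,(400,244),interpolation=2);w=cv2.resize(w,(400,300));a=cv2.resize(a[:400,100:500],(400,400))
o=np.zeros((556,800,3),np.uint8);o[:300,:400]=w;o[300:544,:400]=t;o[:400,400:]=a
cv2.imwrite('pics/m3.png',o)
go()
E
```

```text
t 5.6167 p [497.68 166.67 145.06] yaw_y 4.0 z [ 0.  0. -1.] q [-0.04  0.56 -0.5   1.92  0.38  0.76 -0.69] w 42.901571643403486 0.0 F [ 0.77 -0.04  0.34]
diff 2.027590909090909
t 5.7667 p [497.61 166.68 145.08] yaw_y 4.0 z [ 0.  0. -1.] q [-0.04  0.56 -0.5   1.92  0.38  0.76 -0.69] w 42.76063338446446 0.0 F [ 0.59  0.43 -0.55]
```

View pics/m3.png

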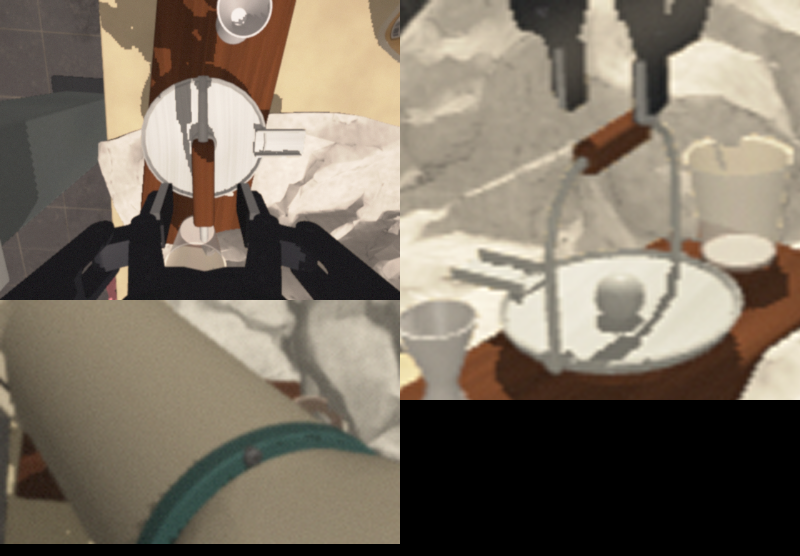

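The images are current: the tips really are above the bar, at about z 180. Even if the reported state were right, the gripper body would still clear the bar after another 25 mm. I'll descend slowly, watch the force, and look again.

Request:
send_rows(deltas=[{"dp": [0,0,0.2],"rotation": [0,0,0],"grip": 0.5},{"dp": [0,0,0.2],"rotation": [0,0,0],"grip": 0.5},{"dp": [0,0,0.2],"rotation": [0,0,0],"grip": 0.5},{"dp": [0,0,0.2],"rotation": [0,0,0],"grip": 0.5},{"dp": [0,0,0.2],"rotation": [0,0,0],"grip": 0.5}])

```text
time: 6.18
position: [496.9, 166.4, 118.7]
ee_rot: [-0.0, 0.682, 0.731, -0.0]
ft_force: [-0.4, -0.0, 0.6]
gripper_width: 42.5
gripper_force: 0.0
```

Request:
send_rows(deltas=[{"dp": [0,0,0],"rotation": [0,0,0],"grip": 0.5},{"dp": [0,0,0],"rotation": [0,0,0],"grip": 0.5}])

```text
time: 6.35
position: [496.8, 166.4, 118.9]
ee_rot: [-0.0, 0.682, 0.731, -0.0]
ft_force: [0.6, 0.3, 0.1]
gripper_width: 42.6
gripper_force: 0.0
```

```bash
python3 - <<'E'
from h import *
go()
a=ctrl.capture('side')[150:270,200:320];w=ctrl.capture('wrist');cv2.imwrite('pics/w4.png',w)
p=ctrl.camera_params('wrist');print(-np.array(p['R']).T@p['t'])
o=np.zeros((480,800,3),np.uint8);o[:,:480]=cv2.resize(a,(480,480),interpolation=2);o[:300,480:]=w[120:420,150:470]
cv2.imwrite('pics/m4.png',o)
E
```

```text
t 6.35 p [496.79 166.45 118.94] yaw_y 4.0 z [-0. -0. -1.] q [-0.06  0.6  -0.47  1.94  0.41  0.7  -0.71] w 42.5975265914665 0.0 F [0.62 0.28 0.1 ]
[491.57 246.27 294.08]
```

View pics/m4.png

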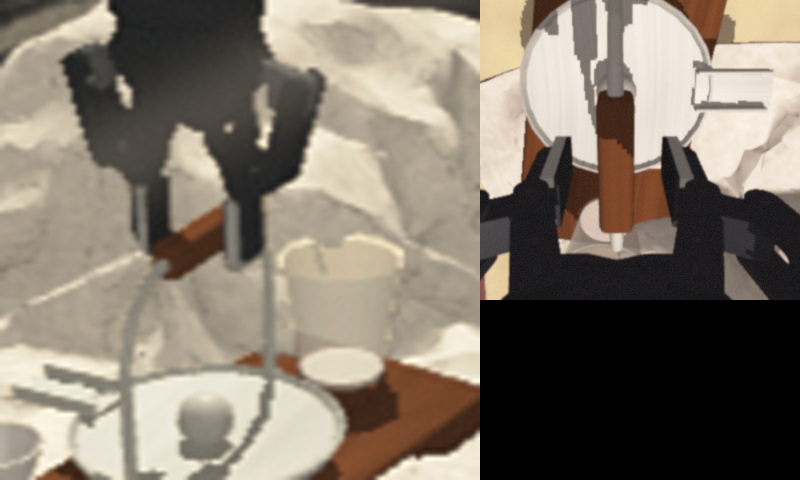

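The pads now straddle the bar, centred at 617 in the wrist crop. The tips sit at about z 155 by the side view, and the bar spans 153–171. I'll go 11 mm lower and grip.

Request:
send_rows(deltas=[{"dp": [0,0,0.15],"rotation": [0,0,0],"grip": 0.5},{"dp": [0,0,0.15],"rotation": [0,0,0],"grip": 0.5},{"dp": [0,0,0.14],"rotation": [0,0,0],"grip": 0.5},{"dp": [0,0,0],"rotation": [0,0,0],"grip": 0.4},{"dp": [0,0,0],"rotation": [0,0,0],"grip": 0.32}], force=60)

```text
time: 6.87
position: [496.9, 166.4, 108.1]
ee_rot: [-0.0, 0.682, 0.731, -0.0]
ft_force: [-0.1, -0.1, -0.0]
gripper_width: 27.8
gripper_force: 0.0
```

Request:
send_rows(deltas=[{"dp": [0,0,0],"rotation": [0,0,0],"grip": 0.28},{"dp": [0,0,0],"rotation": [0,0,0],"grip": 0.25},{"dp": [0,0,0],"rotation": [0,0,0],"grip": 0.22},{"dp": [0,0,0],"rotation": [0,0,0],"grip": 0.19},{"dp": [0,0,0],"rotation": [0,0,0],"grip": 0.15}])

```text
time: 7.28
position: [496.9, 166.6, 108.7]
ee_rot: [-0.0, 0.682, 0.731, -0.0]
ft_force: [-2.3, -1.1, 3.0]
gripper_width: 15.1
gripper_force: 59.3
```

Request:
send_rows(deltas=[{"dp": [0,0,0],"rotation": [0,0,0],"grip": 0.1},{"dp": [0,0,0],"rotation": [0,0,0],"grip": 0},{"dp": [0,0,0],"rotation": [0,0,0],"grip": 0},{"dp": [0,0,0],"rotation": [0,0,0],"grip": 0},{"dp": [0,0,0],"rotation": [0,0,0],"grip": 0}])

```text
time: 7.7
position: [496.9, 166.6, 108.6]
ee_rot: [-0.0, 0.682, 0.731, -0.0]
ft_force: [-2.5, 0.7, 6.2]
gripper_width: 15.0
gripper_force: 59.7
```

```bash
python3 -c "
from h import *
go()"
```

```text
t 7.7 p [496.86 166.59 108.64] yaw_y 4.0 z [-0. -0. -1.] q [-0.07  0.61 -0.46  1.95  0.43  0.68 -0.73] w 15.041773013544764 59.667962193489075 F [-2.49  0.73  6.16]
```

Gripped: the width is 15 mm at 60 N. Now a gentle lift straight up.

Request:
send_rows(deltas=[{"dp": [0,0,-0.04],"rotation": [0,0,0],"grip": 0},{"dp": [0,0,-0.06],"rotation": [0,0,0],"grip": 0},{"dp": [0,0,-0.1],"rotation": [0,0,0],"grip": 0},{"dp": [0,0,-0.15],"rotation": [0,0,0],"grip": 0},{"dp": [0,0,-0.2],"rotation": [0,0,0],"grip": 0}])

```text
time: 8.12
position: [496.9, 166.2, 122.1]
ee_rot: [-0.0, 0.682, 0.731, -0.0]
ft_force: [0.6, -0.2, -4.2]
gripper_width: 15.5
gripper_force: 58.5
```

Request:
send_rows(deltas=[{"dp": [0,0,-0.2],"rotation": [0,0,0],"grip": 0},{"dp": [0,0,-0.2],"rotation": [0,0,0],"grip": 0},{"dp": [0,0,-0.2],"rotation": [0,0,0],"grip": 0},{"dp": [0,0,-0.2],"rotation": [0,0,0],"grip": 0},{"dp": [0,0,-0.2],"rotation": [0,0,0],"grip": 0}])

```text
time: 8.53
position: [497.2, 166.5, 147.8]
ee_rot: [0.0, 0.682, 0.731, 0.0]
ft_force: [-0.1, 0.3, -4.4]
gripper_width: 15.4
gripper_force: 58.5
```

Request:
send_rows(deltas=[{"dp": [0,0,-0.2],"rotation": [0,0,0],"grip": 0},{"dp": [0,0,-0.15],"rotation": [0,0,0],"grip": 0},{"dp": [0,0,-0.1],"rotation": [0,0,0],"grip": 0},{"dp": [0,0,-0.05],"rotation": [0,0,0],"grip": 0},{"dp": [0,0,0],"rotation": [0,0,0],"grip": 0}])

```text
time: 8.95
position: [497.2, 166.5, 159.9]
ee_rot: [0.0, 0.682, 0.731, 0.0]
ft_force: [-0.1, 0.5, -2.7]
gripper_width: 15.3
gripper_force: 58.5
```

```bash
python3 - <<'E'
from h import *
go()
a=ctrl.capture('side')[130:330,130:350];w=ctrl.capture('wrist')
o=np.zeros((400,800,3),np.uint8);o[:,:440]=cv2.resize(a,(440,400),interpolation=2);o[:300,440:]=w[:300,120:480]
cv2.imwrite('pics/m5.png',o)
E
```

```text
t 8.95 p [497.22 166.53 159.89] yaw_y 4.0 z [ 0.  0. -1.] q [-0.03  0.54 -0.51  1.9   0.37  0.79 -0.67] w 15.29976515876396 58.52242290973663 F [-0.14  0.52 -2.69]
```

View pics/m5.png

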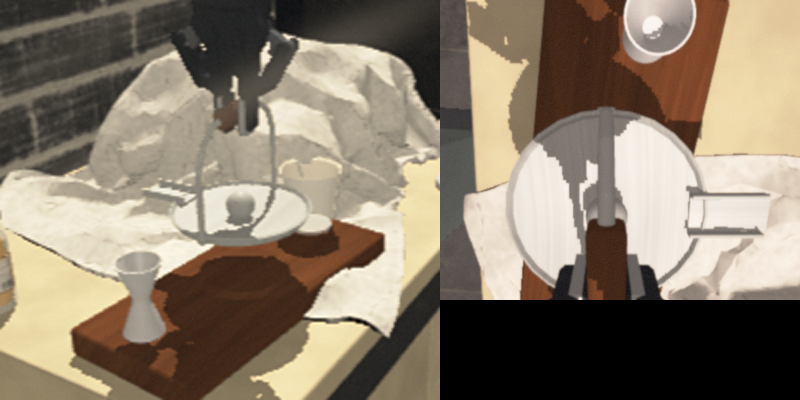

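The dish hangs level with the ball in the middle (240,207 in the left panel), and everything else is untouched. I'll raise it another 60 mm to clear the mound, then turn clockwise by about 94.5° (18.9 units).

Request:
send_rows(deltas=[{"dp": [0,0,-0.05],"rotation": [0,0,0],"grip": 0},{"dp": [0,0,-0.1],"rotation": [0,0,0],"grip": 0},{"dp": [0,0,-0.2],"rotation": [0,0,0],"grip": 0},{"dp": [0,0,-0.25],"rotation": [0,0,0],"grip": 0},{"dp": [0,0,-0.25],"rotation": [0,0,0],"grip": 0}])

```text
time: 9.47
position: [497.2, 166.6, 181.6]
ee_rot: [-0.0, 0.682, 0.731, 0.0]
ft_force: [0.1, 1.1, -3.5]
gripper_width: 14.9
gripper_force: 58.5
```

Request:
send_rows(deltas=[{"dp": [0,0,-0.25],"rotation": [0,0,0],"grip": 0},{"dp": [0,0,-0.25],"rotation": [0,0,0],"grip": 0},{"dp": [0,0,-0.25],"rotation": [0,0,0],"grip": 0},{"dp": [0,0,-0.25],"rotation": [0,0,0],"grip": 0},{"dp": [0,0,-0.25],"rotation": [0,0,0],"grip": 0}])

```text
time: 9.88
position: [497.1, 166.5, 212.9]
ee_rot: [0.0, 0.682, 0.731, 0.0]
ft_force: [0.2, -0.3, -4.2]
gripper_width: 15.3
gripper_force: 58.5
```

Request:
send_rows(deltas=[{"dp": [0,0,-0.2],"rotation": [0,0,0],"grip": 0},{"dp": [0,0,-0.1],"rotation": [0,0,0],"grip": 0},{"dp": [0,0,-0.04],"rotation": [0,0,0],"grip": 0},{"dp": [0,0,0],"rotation": [0,0,0.05],"grip": 0},{"dp": [0,0,0],"rotation": [0,0,0.15],"grip": 0}])

```text
time: 10.3
position: [496.9, 166.4, 220.4]
ee_rot: [-0.0, 0.689, 0.725, -0.0]
ft_force: [0.5, -0.5, -4.6]
gripper_width: 15.2
gripper_force: 58.5
```

Request:
send_rows(deltas=[{"dp": [0,0,0],"rotation": [0,0,0.3],"grip": 0},{"dp": [0,0,0],"rotation": [0,0,0.4],"grip": 0},{"dp": [0,0,0],"rotation": [0,0,0.5],"grip": 0},{"dp": [0,0,0],"rotation": [0,0,0.5],"grip": 0},{"dp": [0,0,0],"rotation": [0,0,0.5],"grip": 0}])

```text
time: 10.72
position: [496.9, 166.5, 220.3]
ee_rot: [-0.0, 0.756, 0.655, -0.0]
ft_force: [-0.3, -0.1, -3.8]
gripper_width: 15.4
gripper_force: 58.6
```

Request:
send_rows(deltas=[{"dp": [0,0,0],"rotation": [0,0,0.5],"grip": 0},{"dp": [0,0,0],"rotation": [0,0,0.5],"grip": 0},{"dp": [0,0,0],"rotation": [0,0,0.5],"grip": 0},{"dp": [0,0,0],"rotation": [0,0,0.5],"grip": 0},{"dp": [0,0,0],"rotation": [0,0,0.5],"grip": 0}])

```text
time: 11.13
position: [496.9, 166.5, 220.3]
ee_rot: [-0.0, 0.823, 0.569, -0.0]
ft_force: [-0.3, -0.1, -3.5]
gripper_width: 15.4
gripper_force: 58.5
```

```bash
python3 -c "
from h import *
go((496.9,166.5,221))"
```

```text
t 11.1333 p [496.89 166.47 220.34] yaw_y -20.7 z [-0. -0. -1.] q [-0.07  0.45 -0.44  1.83  0.24  0.91 -0.98] w 15.426355520256523 58.548574447631836 F [-0.3  -0.07 -3.54]
to (496.9, 166.5, 221) units [ 0.    0.   -0.03]
```

Request:
send_rows(deltas=[{"dp": [0,0,0],"rotation": [0,0,0.5],"grip": 0},{"dp": [0,0,0],"rotation": [0,0,0.5],"grip": 0},{"dp": [0,0,0],"rotation": [0,0,0.5],"grip": 0},{"dp": [0,0,0],"rotation": [0,0,0.5],"grip": 0},{"dp": [0,0,0],"rotation": [0,0,0.5],"grip": 0}])

```text
time: 11.55
position: [496.9, 166.5, 220.3]
ee_rot: [-0.0, 0.88, 0.476, -0.0]
ft_force: [-0.4, 0.2, -3.9]
gripper_width: 14.9
gripper_force: 58.5
```

Request:
send_rows(deltas=[{"dp": [0,0,0],"rotation": [0,0,0.5],"grip": 0},{"dp": [0,0,0],"rotation": [0,0,0.5],"grip": 0},{"dp": [0,0,0],"rotation": [0,0,0.5],"grip": 0},{"dp": [0,0,0],"rotation": [0,0,0.5],"grip": 0},{"dp": [0,0,0],"rotation": [0,0,0.5],"grip": 0}])

```text
time: 11.97
position: [496.9, 166.5, 220.4]
ee_rot: [-0.0, 0.926, 0.377, -0.0]
ft_force: [0.6, -0.6, -3.3]
gripper_width: 15.3
gripper_force: 58.5
```

Request:
send_rows(deltas=[{"dp": [0,0,0],"rotation": [0,0,0.5],"grip": 0},{"dp": [0,0,0],"rotation": [0,0,0.5],"grip": 0},{"dp": [0,0,0],"rotation": [0,0,0.5],"grip": 0},{"dp": [0,0,0],"rotation": [0,0,0.5],"grip": 0},{"dp": [0,0,0],"rotation": [0,0,0.5],"grip": 0}])

```text
time: 12.38
position: [496.9, 166.6, 220.3]
ee_rot: [-0.0, 0.962, 0.274, -0.0]
ft_force: [-0.4, 0.6, -4.4]
gripper_width: 15.1
gripper_force: 58.5
```

Request:
send_rows(deltas=[{"dp": [0,0,0],"rotation": [0,0,0.5],"grip": 0},{"dp": [0,0,0],"rotation": [0,0,0.5],"grip": 0},{"dp": [0,0,0],"rotation": [0,0,0.5],"grip": 0},{"dp": [0,0,0],"rotation": [0,0,0.5],"grip": 0},{"dp": [0,0,0],"rotation": [0,0,0.5],"grip": 0}])

```text
time: 12.8
position: [496.9, 166.6, 220.3]
ee_rot: [-0.0, 0.986, 0.168, -0.0]
ft_force: [-0.0, 0.0, -3.8]
gripper_width: 15.1
gripper_force: 58.5
```

Request:
send_rows(deltas=[{"dp": [0,0,0],"rotation": [0,0,0.5],"grip": 0},{"dp": [0,0,0],"rotation": [0,0,0.5],"grip": 0},{"dp": [0,0,0],"rotation": [0,0,0.5],"grip": 0},{"dp": [0,0,0],"rotation": [0,0,0.5],"grip": 0},{"dp": [0,0,0],"rotation": [0,0,0.5],"grip": 0}])

```text
time: 13.22
position: [496.8, 166.6, 220.4]
ee_rot: [0.0, 0.998, 0.059, -0.0]
ft_force: [-0.4, 0.2, -4.3]
gripper_width: 15.3
gripper_force: 58.5
```

Request:
send_rows(deltas=[{"dp": [0,0,0],"rotation": [0,0,0.45],"grip": 0},{"dp": [0,0,0],"rotation": [0,0,0.4],"grip": 0},{"dp": [0,0,0],"rotation": [0,0,0.3],"grip": 0},{"dp": [0,0,0],"rotation": [0,0,0.2],"grip": 0},{"dp": [0,0,0],"rotation": [0,0,0.1],"grip": 0}])

```text
time: 13.63
position: [497.0, 166.6, 220.5]
ee_rot: [0.0, 1.0, -0.003, -0.0]
ft_force: [-0.0, -1.1, -3.5]
gripper_width: 15.6
gripper_force: 58.5
```

```bash
python3 - <<'E'
from h import *
go((495,164,196))
cv2.imwrite('pics/s6.png',ctrl.capture('side'));cv2.imwrite('pics/t6.png',ctrl.capture('top'))
E
```

```text
t 13.6333 p [496.96 166.58 220.51] yaw_y -90.3 z [-0. -0. -1.] q [-0.29  0.42 -0.12  1.84  0.06  0.88 -2.02] w 15.570363207355717 58.54930222034454 F [-0.01 -1.14 -3.55]
to (495, 164, 196) units [-0.08  0.1   0.98]
```

Turn done: tool y is at −90.3° and the underside at about z 150. I'll lower it about 28 mm and ease it 6 mm toward the cup.

Request:
send_rows(deltas=[{"dp": [0,0.01,0.03],"rotation": [0,0,0],"grip": 0},{"dp": [0,0.02,0.07],"rotation": [0,0,0],"grip": 0},{"dp": [0,0.03,0.12],"rotation": [0,0,0],"grip": 0},{"dp": [0,0.03,0.15],"rotation": [0,0,0],"grip": 0},{"dp": [0,0.03,0.15],"rotation": [0,0,0],"grip": 0}])

```text
time: 14.15
position: [497.0, 163.3, 207.2]
ee_rot: [0.0, 1.0, -0.002, -0.0]
ft_force: [-0.1, 0.0, -4.2]
gripper_width: 15.3
gripper_force: 58.5
```

Request:
send_rows(deltas=[{"dp": [0,0.03,0.15],"rotation": [0,0,0],"grip": 0},{"dp": [0,0.03,0.15],"rotation": [0,0,0],"grip": 0},{"dp": [0,0.03,0.13],"rotation": [0,0,0],"grip": 0},{"dp": [0,0.02,0.1],"rotation": [0,0,0],"grip": 0},{"dp": [0,0.01,0.05],"rotation": [0,0,0],"grip": 0}])

```text
time: 14.57
position: [496.9, 160.3, 192.7]
ee_rot: [0.0, 1.0, -0.002, -0.0]
ft_force: [-0.3, -0.3, -4.1]
gripper_width: 15.4
gripper_force: 58.6
```

Request:
send_rows(deltas=[{"dp": [0,0,0],"rotation": [0,0,0],"grip": 0},{"dp": [0,0,0],"rotation": [0,0,0],"grip": 0},{"dp": [0,0,0],"rotation": [0,0,0],"grip": 0},{"dp": [0,0,0],"rotation": [0,0,0],"grip": 0},{"dp": [0,0,0],"rotation": [0,0,0],"grip": 0}])

```text
time: 14.98
position: [497.2, 160.6, 193.3]
ee_rot: [-0.0, 1.0, -0.002, 0.0]
ft_force: [-0.1, -0.6, -4.4]
gripper_width: 15.1
gripper_force: 58.5
```

```bash
python3 - <<'E'
from h import *
go()
S=ctrl.camera_params('side')
def pr(X):
    c=np.array(S['R'])@X+S['t'];return np.round((np.array([S['fx']*c[0]/c[2]+S['cx'],S['fy']*c[1]/c[2]+S['cy']])-[160,120])*3)
print("expect lip tip",pr(np.array((496,45.5,143))),"grip",pr(np.array((497,160.5,246))),"cup",pr(np.array((495.5,28,105))),"middle",pr(np.array((497,160.5,147))))
a=ctrl.capture('side')[120:320,160:345];w=ctrl.capture('wrist');t=ctrl.capture('top')[165:275,235:315]
o=np.zeros((600,800,3),np.uint8);o[:,:555]=cv2.resize(a,(555,600),interpolation=2);o[:245,555:]=cv2.resize(w[:420,70:490],(245,245));o[250:590,555:]=cv2.resize(t,(245,340))
cv2.imwrite('pics/m7.png',o)
E
```

```text
t 14.9833 p [497.19 160.59 193.34] yaw_y -90.3 z [ 0.  0. -1.] q [-0.29  0.46 -0.11  1.88  0.07  0.81 -2.01] w 15.057269699721132 58.54971528053284 F [-0.12 -0.61 -4.4 ]
expect lip tip [362. 243.] grip [267. 146.] cup [375. 282.] middle [273. 289.]
```

View pics/m7.png

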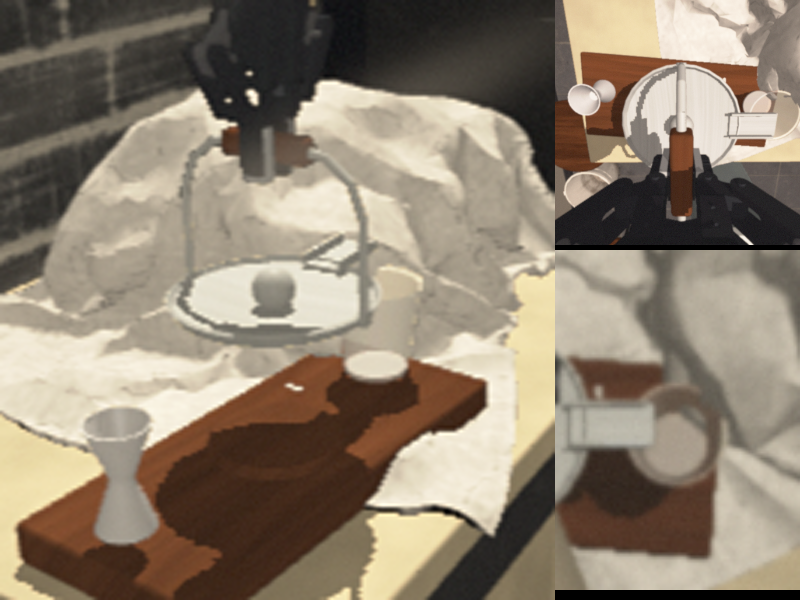

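The dish is level, the ball is in the middle (273,290 in the side panel; predicted 273,289) and the cup and jigger are in place. In the top panel the lip tip is at (655,425) and the cup mouth centre at (682,435). I'll check the aim.

```bash
python3 - <<'E'
from h import *
T=ctrl.camera_params('top');np.set_printoptions(precision=1,suppress=True)
f=lambda x,y:((x-555+.5)/3.0625-.5+235,(y-250+.5)/3.0909-.5+165)
l=plane(T,f(655,425),143);b=plane(T,f(570,426),143);m=plane(T,f(682,435),105);print("lip",l,"base",b,"head",np.degrees(np.arctan2(*(l-b)[1::-1])),"cup",m)
im=ctrl.capture('wrist');
go()
E
```

```text
lip [496.1  42.  143. ] base [495.6 100.8 143. ] head -89.5828845400362 cup [494.1  22.1 105. ]
t 15.1833 p [497.12 160.52 193.25] yaw_y -90.3 z [ 0.  0. -1.] q [-0.29  0.46 -0.11  1.88  0.07  0.81 -2.01] w 15.19606131160446 58.55088829994202 F [ 0.02  0.61 -4.01]
```

```bash
python3 -c "
from workcell import ctrl
print(ctrl.job_done())"
```

```text
the job is handed in; nothing more can be done
None
```

The job is handed in at about 15 s: the dish is held still and level above the rest, ball in the middle, lip aimed at the cup to within about 2° with its tip over the mouth and about 35 mm clear, and nothing else moved.

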